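Index the measured spindle out from under the probe and show its foot to the camera

ROBOT

A 6-joint arm with a two-finger parallel gripper is mounted at the origin on the work surface. World frame = base frame: x ahead of the robot, y to its left, z up, the work surface at z = 0. Lengths are in mm, angles in rad, forces in N, time in s.
With the tool pointing down it reaches from about 350 to 875 mm from the base axis. Payload 4.2 kg.
Tool frame: the origin (TCP) lies midway between the tips of the shut fingers; the grasp point (between the pads) lies 19 mm behind it; z points along the fingers, y is the direction in which the jaws open and shut (so a half turn about z gives the same grasp; the last joint's range is limited). The gripper opens to 85 mm and grips with 20 to 120 N. Pads are 22 mm wide; open, the fingers measure 114 mm over their backs; the gripper's body (76 mm by 85 mm) begins 54 mm behind the grasp point. The pads swing forward as they close: fully open they stand 13 mm farther back than shut.
Start: joints at [-0.93, 0.385, 0.008, 0, -1.194, -0.259], TCP at [232.883, -579.97, 231.312] pointing down, gripper open.
Joint ranges: [-3.14, 3.14], [-1.21, 2.06], [-1.07, 1.41], [-3.16, 2.05], [-2.99, -0.16], [-3.1, 3.1]. Speed limits (rad/s): [2.79, 2.79, 3.14, 3.14, 3.14, 3.14].

INTERFACE

Orientations are given as a unit quaternion [x, y, z, w].
In Python, from bench import arm gives the robot as it stands. The module is installed in compiled form; this text tells all that it offers.
- The arm moves only by the tool drive_tool, never from a script. Its argument "moves" is a list that holds one entry, the list of rows, each a list of 7 numbers: the opening, from 0 (shut) to 1 (fully open), then the shift along the tool's x, y, z in m, then the turn, a rotation vector about the tool's x, y, z in rad. In form: [[[hand, dx, dy, dz, wx, wy, wz], ...]]. A call has 1 to 20 rows; each row shifts and turns the pose as measured when the row begins, along the tool's axes as they then stand; what a row does not reach is not made up. A row lasts 1/10 s, in which the tool goes at most 50 mm and 8.59 degrees, less where a joint would pass 70% of its speed; a pose out of reach is approached as far as the arm can. A call with a gripper value outside its range is refused whole. The fingers move at their own pace and stop on an object; the grip force is fixed at half the most. Time passes only in rows, so rows that do not move let the fingers close. It gives the time, the measured TCP pose, the force and the opening at its end, in the units of the state.
- arm.read_state(): the state, without advancing time (a new reading comes with each control period).
- arm.get_image(name): name is "side" or "top" or "wrist"; returns (picture, depth): 480x640x3 uint8, red, green, blue; 480x640 float32, mm along the optical axis (not along the pixel's ray), 0 where there is no reading.
- arm.camera_params(name): a dict with "fov_y" (degrees; the focal length in pixels is half the picture's height over the tangent of half this angle, whatever the lens; pixels are square), "cx", "cy" (the principal point, pixels), "world_from_camera" (4x4, takes a point from camera to world coordinates); the wrist camera has in their place "T_tool_cam" (4x4, takes a point from camera to tool coordinates, whose origin is the TCP and whose axes are the flange's). Camera axes: x right, y down, z forward; pixel columns grow to the right and rows downward; lengths in mm; the calibration is good to about 2 mm. A picture is of the moment at which its call begins: read the wrist's pose just before it. camera_params takes no time and is no camera call.
- arm.job_done(): hands the job in, once; it reports no verdict.
The state is a dict: "clock": time; "joints": joint angles; "joint_vel": joint speeds; "joint_efforts": joint torques, N m; "position": TCP position; "ee_rot": TCP orientation; "contact_force": force on the tool from outside, world axes, zero at the start; "wrist_torque": the same for the moment, N m; "gripper_width": finger opening in mm.
Only numpy, scipy, OpenCV 4.12 (cv2) and the standard library are available. Lean on these libraries where they do the work, as an engineer would, in place of code of your own. Each camera call takes 0.05 s, during which the arm holds its last target.

TASK

The spindle under the roughness probe has just been measured: turn the indexing table by its crank handle a quarter turn clockwise (seen from above) until the next detent, so that this spindle comes out from under the probe to the side nearest the arm, then draw it up out of its nest. Tip it over and hold it up with its foot, the thin end that sat in the nest, facing the inspection camera squarely, centred in front of the lens and about 12 cm from it, and finish while holding it there still. Do not touch the probe or the camera, leave the other pieces in their nests and everything else on the bench where it is.

Things in the scene. Friction and masses are not known exactly. Their poses are not given: they have to be found in the camera images.
- spindle: the spindle to show: turned steel, 93 mm long, 0.3 to 0.5 kg, upright in the nest under the probe at the start. From the foot up: foot pin 22 mm dia x 25 (in the nest, 1.5 mm play; lift 25 to free), collar 38 dia x 8 (rests on the rim), body 26 dia x 60. Origin: centre of the foot's end face, z towards the top; seated: origin at z = 83 mm, top at 176. Centre of mass 47 mm from the foot
- spindle_top (a point): centre of the spindle's top face, 93 mm along its z axis from the origin
- turntable (a joint): angle of the indexing table (rad), growing clockwise from above: 0 at the measuring detent (start), 1.571 at the next detent, where the spindle stands at the take-out place. Detents every 90 degrees: sprung torque 0.28 Nm x sin(4 x angle) back to the nearest detent, 0.025 Nm friction (2 to 3 N at the crank); past half way it is drawn on to the next detent and stays there within 0.03 rad
- turntable_axis (a point): on the table's vertical axis at the disc's top face (z = 80 mm). Steel disc 220 mm in diameter; four brass nests 44 mm in diameter, rims at z = 108 mm, every 90 degrees on a circle of 80 mm radius. All four nests hold a piece
- crank_grip (a point): grip point of the crank handle, on its upright axis, z = 135 mm, 15 mm below its top. Black round handle 18 mm dia, z = 83 to 151 mm, 135 mm from the table's axis on a short arm at the rim, half way between two nests. It spins freely on its own axis, so it can be held at a constant yaw while it goes round. Near its path nothing is taller than the spindles (176 mm)
- stand: measuring stand, fixed: steel base plate 250 x 400 x 30 mm with the indexing table, a column (415 mm high) at x 75, y -215 mm of this frame, and the drive unit. Origin: on the table's axis at bench height. In this frame the measuring place is at -y, the take-out place at -x. Drive unit: beige box 42 x 125 x 52 mm, z = 169 to 221 mm, y = -270 to -145 mm
- take_out (a point): the take-out place: centre of the rim (z = 108 mm) of the nest that stands there, 80 mm from the table's axis towards the stand's -x (the arm's side). Fixed to the stand
- probe: the roughness probe, delicate: a level steel tube 8 mm thick from the drive unit, along the stand's y from -143 to -75 mm, its underside at z = 182 mm and its skid at 180 mm: 4 mm above the top of the spindle at the measuring place, so that nothing can be drawn up there
- lens (a point): centre of the inspection camera's front lens, at z = 118 mm. Its z axis is the optical axis, pointing out of the lens, obliquely up (45 degrees) and towards the arm's side. A white ring light 68 mm across surrounds the lens
- camera: the inspection camera on its bracket, fixed: origin at bench height; foot plate 100 x 90 x 12 mm, bracket 92 mm tall, camera with lens and ring light tilted up by 45 degrees; the ring light is its highest part, 142 mm; at yaw 0 it looks to -x
- spindle_b: another spindle, the same as the first, in another nest; origin at the end face of its foot. Stays in its nest
- spindle_c: another spindle, the same as the first, in another nest; origin at the end face of its foot. Stays in its nest
- master: setting master in another nest: same foot and collar, a shorter and thicker head 32 mm diameter, 60 mm long in all; origin at the end face of its foot. Stays in its nest
- key_block: bystander: dark block 50 x 100 x 50 mm holding L-shaped hex keys, 100 mm tall with them; origin under its centre
- v_block: bystander: steel V-block 60 x 45 x 47 mm; origin under its centre
- ring_gauge: bystander: dark ring gauge 64 mm diameter, 22 mm high, lying flat; origin under its centre
- oil_bottle: bystander: small white bottle 44 mm diameter, 85 mm tall; origin under its centre
- plug_gauge: bystander: plug gauge lying along its x axis, 18 mm thick, 120 mm long; origin on the bench under its middle
- caliper: bystander: slide caliper lying flat, 230 mm long along its x, 12 mm thick; origin on the bench under its beam
- screwdriver: bystander: screwdriver 170 mm long lying along its x axis; origin under its middle
Mind the look-alikes: they are no part of the job. Leave any purple look-alike of the spindle alone.

How it is judged (in metres and radians):
On the way, in this order (a step that is already met when the one before it is completed fails the run):
1. the table is indexed a quarter turn to the next detent, with the measured spindle still seated in its nest at the take-out place (value of joint turntable between 1.5 and 1.63 rad and horizontal distance between spindle and take_out below 0.012 m and height (world z) of spindle below 0.092 m and angle between spindle's own z axis and vertical below 0.15 rad), for 0.2 s.
2. the spindle is drawn out of its nest by the fingers (height (world z) of spindle above 0.112 m and contact force between spindle and the fingers above 1 N and contact force between spindle and stand below 0.3 N), for 0.1 s.
At the end, for the whole second after the job is handed in: Held still by the fingers alone: foot's centre 80-160 mm from the lens along the optical axis and within 25 mm of it each way, spindle axis within 0.27 rad of the optical axis, foot over 140 mm above the bench; table at the next detent (1.48-1.65 rad), the other three pieces in their nests (z of spindle in the frame of lens between 0.08 and 0.16 m and x of spindle in the frame of lens between -0.025 and 0.025 m and y of spindle in the frame of lens between -0.025 and 0.025 m and angle between the z axis of spindle and the z axis of lens, either way round below 0.27 rad and z of spindle_top in the frame of lens above 0.165 m and height (world z) of spindle above 0.14 m and contact force between spindle and the fingers above 1 N and contact force between spindle and stand below 0.3 N and contact force between spindle and camera below 0.3 N and linear speed of spindle below 0.02 m/s and angular speed of spindle below 0.15 rad/s and value of joint turntable between 1.48 and 1.65 rad and height (world z) of each of spindle_b, spindle_c, master below 0.092 m); the arm keeps its last pose, push and grip.
It fails at once if the probe is touched (over 1 N) (contact force between probe and anything else above 1 N).
It fails at once if the camera is touched (over 1 N) (contact force between camera and anything else above 1 N).
It fails at once if the spindle falls (its foot below 60 mm) (height (world z) of spindle below 0.06 m).
It fails at once if another piece comes out of its nest (height (world z) of any of spindle_b, spindle_c, master above 0.098 m).
It fails at once if a thing on the bench is moved more than 15 mm (distance of any of key_block, v_block, ring_gauge, oil_bottle, plug_gauge, caliper, screwdriver from where it was at the start of the episode above 0.015 m).
It also fails if it takes over 64 s, if anything falls off the work surface, if the arm or the gripper's body presses on something with over 40 N, if the wrist force passes 120 N, or if a joint passes its speed limit or range.

## Working session

There is one attempt and no reset: what is moved stays moved. The work goes in short steps, Python scripts to look and compute and a tool call to move; the robot and the scene stay as the last step left them, time stands still between calls to the robot, and variables do not carry over. Pictures are saved under pics/ and viewed, and the job is handed in when it is done.

Besides the shell and the picture viewer there is one more tool, called after "Call:" in YAML: its name, and indented under it one key for each argument. drive_tool: Moves the arm, as the interface text tells. Its arguments: {"type":"object","properties":{"moves":{"type":"array","items":{"type":"array","items":{"type":"array","items":{"type":"number"}}}}},"required":["moves"]}

```bash
mkdir -p pics
python3 - <<'E'
from bench import arm
import cv2,numpy as np
print(arm.read_state())
for n in ["side","top","wrist"]:
    p,d=arm.get_image(n); np.savez(f"pics/{n}0.npz",p=p,d=d)
    cv2.imwrite(f"pics/{n}0.png",p[:,:,::-1]); c=arm.camera_params(n); print(n,c)
E
```

```text
{'clock': 0.0, 'joints': array([-9.30445174e-01,  3.85529039e-01,  6.57683930e-03, -4.99417692e-04,
       -1.19403657e+00, -2.58648909e-01]), 'joint_vel': array([-7.22954383e-04, -1.93165456e-03, -2.82662015e-04,  4.13545616e-04,
        6.40881429e-05, -1.32213481e-03]), 'joint_efforts': array([-7.33172928e-04, -3.92285657e+01,  1.88405514e+01,  4.18616652e+00,
       -4.66080179e-03, -3.16801412e-06]), 'position': array([ 232.62012919, -579.43070661,  230.21899296]), 'ee_rot': array([-1.89604060e-01,  9.81859993e-01,  1.08817575e-03, -2.67286191e-04]), 'contact_force': array([ 0.27556931,  0.35042767, -0.68919803]), 'wrist_torque': array([0.02590399, 0.01042019, 0.00740712]), 'gripper_width': 85.43249461052868}
side {'fov_y': 47.5736879558039, 'cx': 324.72078616047224, 'cy': 233.97671430659503, 'world_from_camera': array([[-9.02596499e-01, -2.81550026e-01,  3.25651873e-01,
         1.70088767e+02],
       [-4.30028101e-01,  5.54749534e-01, -7.12270164e-01,
         7.82403709e+02],
       [ 1.98844585e-02, -7.82932014e-01, -6.21789410e-01,
         8.29508516e+02],
       [ 0.0000
[... 262 characters left out ...]
,
       [-9.99468612e-01, -1.58780861e-02, -2.84671832e-02,
        -2.00891297e+01],
       [ 3.03908863e-02, -1.38169792e-01, -9.89942171e-01,
         1.13957303e+03],
       [ 0.00000000e+00,  0.00000000e+00,  0.00000000e+00,
         1.00000000e+00]])}
wrist {'fov_y': 61.35488429785564, 'cx': 320.86291521171853, 'cy': 242.3264778584385, 'T_tool_cam': array([[-3.87461987e-04, -9.61631841e-01, -2.74342946e-01,
         7.05394144e+01],
       [ 9.99999677e-01, -5.65652831e-04,  5.70409825e-04,
        -1.70238884e-01],
       [-7.03707114e-04, -2.74342636e-01,  9.61631750e-01,
        -1.42067123e+02],
       [ 0.00000000e+00,  0.00000000e+00,  0.00000000e+00,
         1.00000000e+00]])}
```

View pics/side0.png

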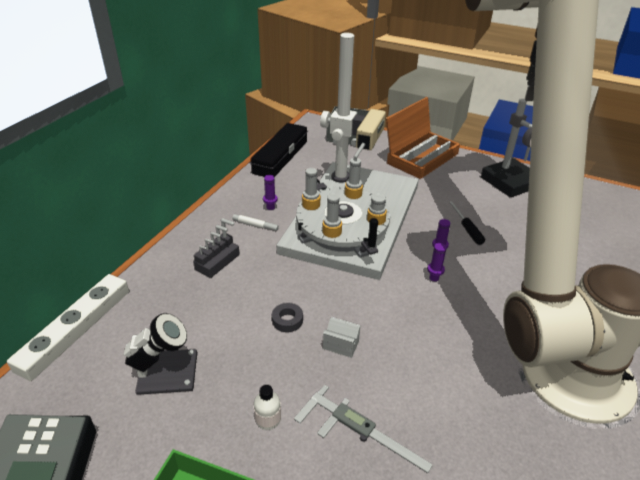

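View pics/top0.png

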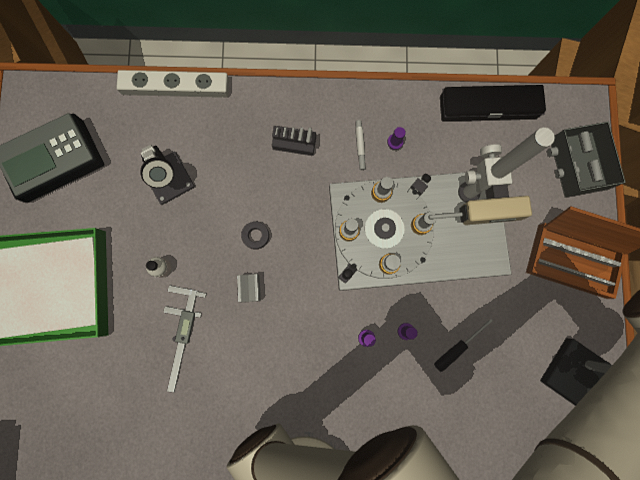

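View pics/wrist0.png

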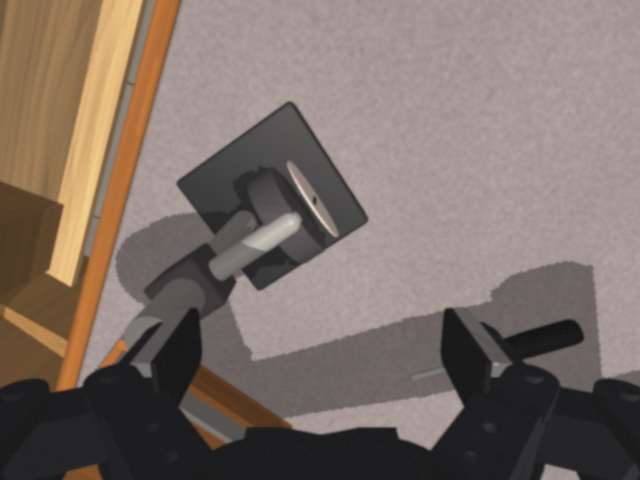

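```bash
cat > h.py <<'E'
import numpy as np,cv2
from bench import arm
def world(name,p,d,pose=None):
    c=arm.camera_params(name)
    f=240/np.tan(np.radians(c['fov_y']/2))
    v,u=np.mgrid[:480,:640]
    P=np.stack([(u-c['cx'])*d/f,(v-c['cy'])*d/f,d,np.ones_like(d)],-1)
    if name=='wrist':
        from scipy.spatial.transform import Rotation as R
        T=np.eye(4);T[:3,:3]=R.from_quat(pose['ee_rot']).as_matrix();T[:3,3]=pose['position']
        M=T@c['T_tool_cam']
    else: M=c['world_from_camera']
    return (P@M.T)[...,:3]
E
python3 - <<'E'
from h import *
for n,(x0,y0,x1,y1) in {"top":(320,160,520,310),"side":(270,100,430,280)}.items():
    z=np.load(f"pics/{n}0.npz"); W=world(n,z['p'],z['d']); 
    cv2.imwrite(f"pics/{n}0c.png",cv2.resize(z['p'][y0:y1,x0:x1,::-1],None,fx=3.3 if n=="side" else 4,fy=3.3 if n=='side' else 4,interpolation=cv2.INTER_CUBIC))
    np.set_printoptions(precision=1,suppress=True)
    pts={"top":[(384,229),(347,270),(349,266),(420,184),(390,263),(386,184),(350,225),(422,225),(160,172),(332,186),(340,289),(509,273)],"side":[(374,222),(375,240),(346,211)]}[n]
    for u,v in pts: print(n,u,v,W[v,u])
E
```

```text
top 384 229 [ 555.  -168.2   96.6]
top 347 270 [460.9 -84.7 149.7]
top 349 266 [474.6 -93.6  79.7]
top 420 184 [ 662.1 -252.9   76.6]
top 390 263 [ 476.6 -173.1  147.6]
top 386 184 [ 635.2 -161.2  176.9]
top 350 225 [549.3 -88.3 177.3]
top 422 225 [ 558.3 -242.3  138.3]
top 160 172 [667.2 315.3 117.3]
top 332 186 [665.2 -56.   29.7]
top 340 289 [425.9 -76.9  28.9]
top 509 273 [ 467.7 -467.4   28.1]
side 374 222 [452.6 -79.6 148.9]
side 375 240 [446.7 -80.2 102.5]
side 346 211 [ 550.7 -165.2   89.1]
```

View pics/top0c.png

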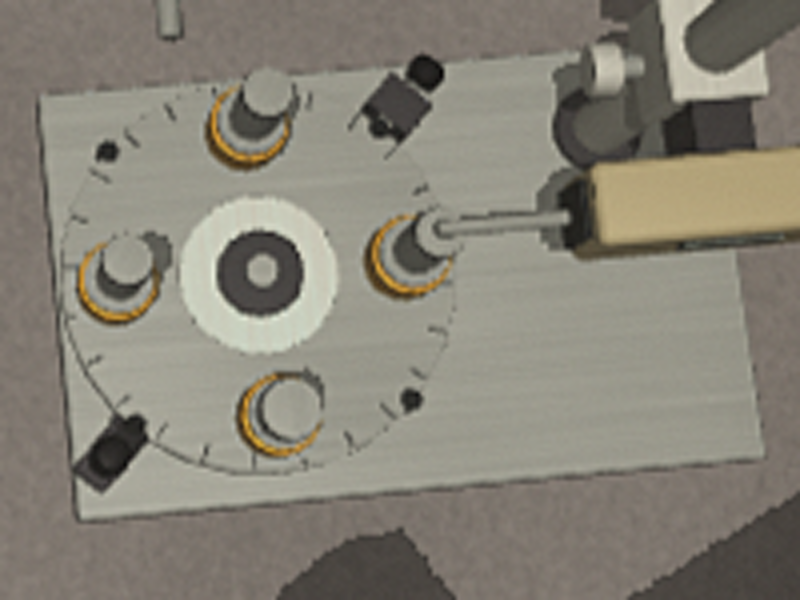

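View pics/side0c.png

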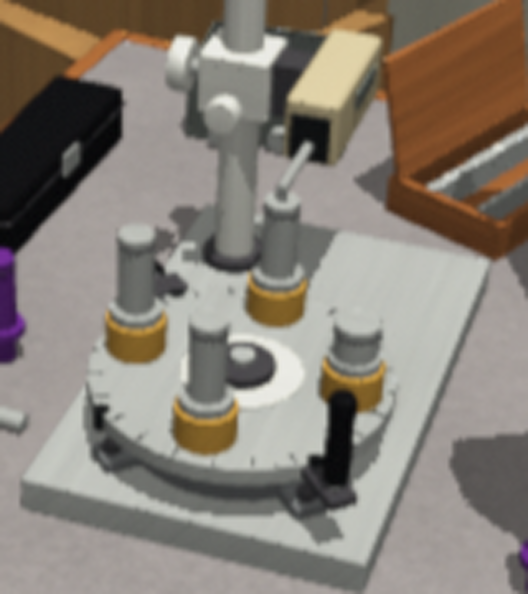

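Run:
```python
from h import *
np.set_printoptions(precision=1,suppress=True)
ax0=np.array([555,-167])
for n in ["top","side"]:
    z=np.load(f"pics/{n}0.npz"); W=world(n,z['p'],z['d']).reshape(-1,3)
    C=z['p'].reshape(-1,3).astype(int)
    def mec(m,l):
        q=W[m]
        if len(q)<8: print(n,l,len(q));return
        (c,r)=cv2.minEnclosingCircle(q[:,:2].astype(np.float32)); print(n,l,len(q),"mean",q.mean(0),"mec",np.array(c),r)
    for l,g,zr in [("b",(635,-161),(173,180)),("c",(549,-88),(173,180)),("sp",(560,-246),(173,179.0)),("m",(476,-173),(139,151))]:
        m=(np.hypot(*(W[:,:2]-g).T)<22)&(W[:,2]>zr[0])&(W[:,2]<zr[1]); mec(m,l)
    m=(np.hypot(*(W[:,:2]-(457,-83)).T)<25)&(W[:,2]>146)&(W[:,2]<156); mec(m,"crank")
    m=(np.hypot(*(W[:,:2]-(457,-83)).T)<25)&(W[:,2]>105)&(W[:,2]<156); mec(m,"crankall")
    # base plate top
    m=(np.abs(W[:,2]-29)<3)&(np.hypot(*(W[:,:2]-ax0).T)<350); 
    q=W[m][:,:2].astype(np.float32); print(n,"plate",cv2.minAreaRect(q))
    # disc
    m=(np.abs(W[:,2]-79)<3)&(np.hypot(*(W[:,:2]-ax0).T)<150); mec(m,"disc")
    # orange rims
    m=(np.abs(W[:,2]-108)<3)&(np.hypot(*(W[:,:2]-ax0).T)<120)
    for l,g in [("b",(635,-161)),("c",(549,-88)),("sp",(560,-246)),("m",(476,-173))]:
        mm=m&(np.hypot(*(W[:,:2]-g).T)<32); mec(mm,"rim"+l)
    m=(W[:,2]>165)&(np.hypot(*(W[:,:2]-(555,-270)).T)<60)&(W[:,2]<225)
    q=W[m]; print("tube/unit sample",len(q), q[:,1].max())
    # camera ring
    m=(np.hypot(*(W[:,:2]-(667,315)).T)<70)&(W[:,2]>70); q=W[m]
    print("cam",len(q),q.mean(0),q.max(0),q.min(0))
```

```text
top b 117 mean [ 637.9 -162.1  175.8] mec [ 638.2 -162.4] 12.885453224182129
top c 121 mean [550.3 -90.9 175.8] mec [550.6 -91.1] 12.928396224975586
top sp 88 mean [ 566.3 -248.3  175.8] mec [ 567.  -249.5] 12.776022911071777
top m 183 mean [ 478.9 -178.6  143.4] mec [ 479.  -178.9] 15.928439140319824
top crank 67 mean [453.8 -85.6 150.8] mec [453.9 -85.6] 9.57296085357666
top crankall 80 mean [453.2 -84.9 146.6] mec [453.9 -85.8] 9.629413604736328
top plate ((525.0950927734375, -157.13815307617188), (595.94140625, 613.7045288085938), 12.67049503326416)
top disc 4793 mean [ 556.7 -170.1   79.6] mec [ 554.4 -170.4] 145.15147399902344
top rimb 59 mean [ 630.3 -158.4  107.4] mec [ 637.8 -162.2] 21.58086395263672
top rimc 54 mean [543.3 -89.3 107.9] mec [549.9 -91.2] 21.600561141967773
top rimsp 61 mean [ 562.6 -242.4  107.9] mec [ 566.7 -249.4] 21.54669189453125
top rimm 60 mean [ 475.9 -170.7  107.9] mec [ 479.  -178.5] 21.573650360107422
tube/unit sample 536 -236.94846633463007
cam 985 [673.8 325.7 114.6] [732.4 368.2 141.6] [637.5 290.3  72.2]
side b 68 mean [ 639.3 -159.1  176.2] me
[... 336 characters left out ...]
23
side crankall 183 mean [454.4 -79.5 131.8] mec [455.2 -82.1] 10.14482307434082
side plate ((591.6853637695312, -181.0220947265625), (615.7747802734375, 601.5232543945312), 76.69860076904297)
side disc 2039 mean [ 556.2 -148.    80. ] mec [ 557.8 -166.6] 147.60415649414062
side rimb 52 mean [ 635.1 -149.4  107.7] mec [ 639.1 -158.8] 22.325286865234375
side rimc 68 mean [548.1 -77.3 108.1] mec [551.9 -86.9] 21.75748062133789
side rimsp 55 mean [ 564.2 -236.7  107.5] mec [ 566.4 -244.8] 22.119531631469727
side rimm 62 mean [ 476.4 -165.9  108. ] mec [ 481.1 -174.8] 21.941020965576172
tube/unit sample 476 -233.41062338581912
cam 1629 [677.  338.5 110.4] [729.  370.9 142.4] [639.5 291.7  70. ]
```

Run:
```python
from h import *
for n,(x0,y0,x1,y1) in {"top":(125,130,205,210),"side":(115,305,210,400)}.items():
    z=np.load(f"pics/{n}0.npz")
    cv2.imwrite(f"pics/{n}0cam.png",cv2.resize(z['p'][y0:y1,x0:x1,::-1],(500,500),interpolation=cv2.INTER_CUBIC))
a=np.hstack([cv2.imread("pics/top0cam.png")[:400,:400],cv2.imread("pics/side0cam.png")[:400,:400]])
a=np.hstack([cv2.resize(cv2.imread(f"pics/{n}0cam.png"),(400,400)) for n in ("top","side")]); cv2.imwrite("pics/cam0.png",a)
```

```text
(no output)
```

View pics/cam0.png

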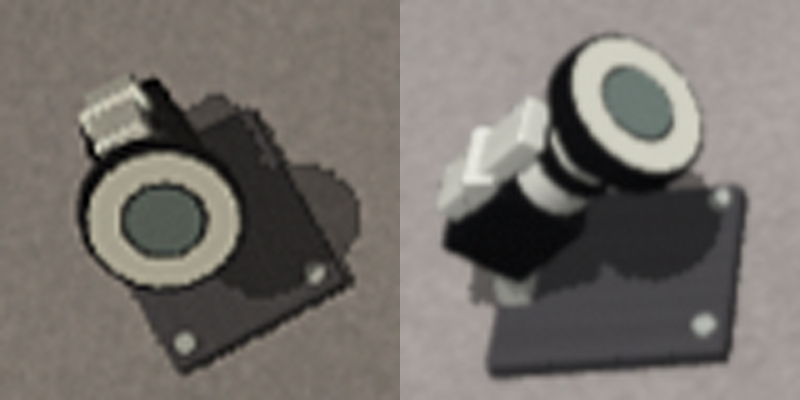

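Run:
```python
from h import *
np.set_printoptions(precision=3,suppress=True)
for n,(cx,cy) in {"top":(157,174),"side":(169,331)}.items():
    z=np.load(f"pics/{n}0.npz"); W=world(n,z['p'],z['d']); C=z['p'].astype(int)
    v,u=np.mgrid[:480,:640]
    m=(np.hypot(u-cx,v-cy)<25)&(C.min(-1)>125)&(W[...,2]>80)
    m=m.astype(np.uint8); k,lab,st,ce=cv2.connectedComponentsWithStats(m)
    i=1+np.argmax(st[1:,4]); q=W[lab==i]; print(st[i],ce[i])
    c=q.mean(0); 
    for _ in range(5):
        nrm=np.linalg.svd(q-c,full_matrices=False)[2][2]; nrm*=np.sign(nrm[2])
        r=(q-c)@nrm; k2=abs(r)<max(1,2*r.std()); q=q[k2]; c=q.mean(0)
    print(n,len(q),"c",c,"n",nrm,"yaw",np.arctan2(nrm[1],nrm[0]),"tilt",np.degrees(np.arcsin(nrm[2])))
    e1=np.cross(nrm,[0,0,1]);e1/=np.linalg.norm(e1);e2=np.cross(nrm,e1)
    p2=np.stack([(q-c)@e1,(q-c)@e2],1).astype(np.float32)
    cc,r=cv2.minEnclosingCircle(p2); print("centre",c+cc[0]*e1+cc[1]*e2,r)
    print(np.array(cv2.minAreaRect(p2)[1]))
    # foot plate
```

```text
[143 161  29  26 359] [156.989 173.496]
top 321 c [663.221 321.078 117.139] n [-0.614 -0.367  0.699] yaw -2.6026528727453297 tilt 44.3681582209257
centre [662.72  321.538 116.94 ] 31.027063369750977
[57.646 59.404]
[156 312  31  34 517] [170.787 329.054]
side 446 c [665.137 322.585 118.213] n [-0.611 -0.369  0.701] yaw -2.5983656722587516 tilt 44.47404642404187
centre [665.765 321.273 118.071] 32.791656494140625
[60.615 63.1  ]
```

Call:
drive_tool:
  moves:
    - [[1,-0.026,0.025,0,0,0,0],[1,-0.026,0.025,0,0,0,0],[1,-0.026,0.025,0,0,0,0],[1,-0.026,0.025,0,0,0,0],[1,-0.026,0.025,0,0,0,0],[1,-0.026,0.025,0,0,0,0],[1,-0.026,0.025,0,0,0,0],[1,-0.026,0.025,0,0,0,0],[1,-0.026,0.025,0,0,0,0],[1,-0.026,0.025,0,0,0,0],[1,-0.026,0.025,0,0,0,0],[1,-0.026,0.025,0,0,0,0],[1,-0.026,0.025,0,0,0,0],[1,0,0,0,0,0,0]]

```text
clock: 1.55
position: [430.6, -135.8, 227.0]
ee_rot: [-0.187, 0.982, 0.004, -0.002]
contact_force: [0.0, -0.7, -0.0]
gripper_width: 85.2
```

```bash
cat >> h.py <<'E'
import json
def log():
    s=arm.read_state()
    open('states.txt','a').write(json.dumps([list(map(float,s['joints'])),list(map(float,s['position'])),list(map(float,s['ee_rot']))])+"\n"); return s
E
python3 - <<'E'
from h import *
np.set_printoptions(precision=3,suppress=True)
s=log(); print(s['joints'],s['position'])
p,d=arm.get_image('wrist'); cv2.imwrite('pics/w1.png',p[:,:,::-1]); W=world('wrist',p,d,s)
np.savez('pics/w1.npz',p=p,d=d,W=W)
W=W.reshape(-1,3)
for l,g,zr in [("b",(638,-162),(173,180)),("c",(551,-90),(173,180)),("m",(479,-176),(139,151)),("crank",(455,-84),(145,156)),("rimm",(479,-176),(105,111)),("rimc",(551,-90),(105,111))]:
    m=(np.hypot(*(W[:,:2]-g).T)<28)&(W[:,2]>zr[0])&(W[:,2]<zr[1])
    if m.sum()>10: print(l,m.sum(),W[m].mean(0),cv2.minEnclosingCircle(W[m][:,:2].astype(np.float32)))
E
```

```text
[ 0.051  0.092 -0.394 -0.008 -1.088 -1.241] [ 430.567 -135.775  227.031]
m 2028 [ 478.558 -179.287  142.298] ((479.4809265136719, -179.3734588623047), 16.1594181060791)
crank 755 [452.696 -87.378 149.705] ((453.95538330078125, -86.31910705566406), 9.77276611328125)
rimm 604 [ 467.794 -177.782  107.34 ] ((479.4283752441406, -179.39031982421875), 21.891441345214844)
rimc 554 [538.822 -96.223 107.465] ((550.44970703125, -91.98025512695312), 22.052207946777344)
```

View pics/w1.png

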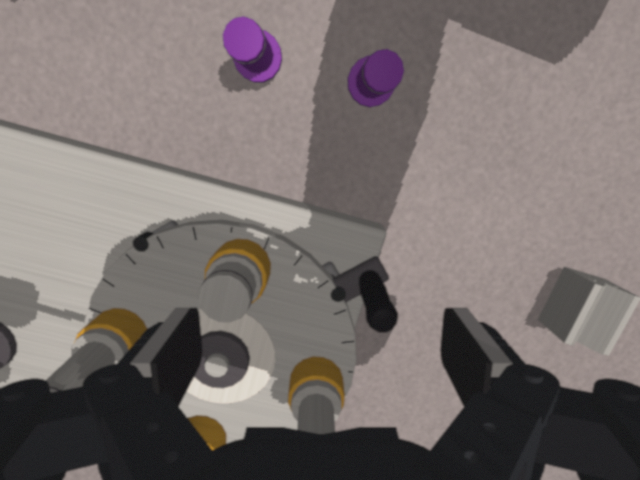

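Call:
drive_tool:
  moves:
    - [[1,-0.021,0.02,0,0,0,0],[1,-0.021,0.02,0,0,0,0],[1,0,0,0.01,0,0,0],[1,0,0,0.01,0,0,0]]

```text
clock: 2.0
position: [453.8, -84.6, 206.8]
ee_rot: [-0.185, 0.983, 0.004, -0.002]
contact_force: [-0.7, 0.1, -0.1]
gripper_width: 85.1
```

Call:
drive_tool:
  moves:
    - [[1,0,-0.001,0.025,0,0,0],[1,0,0,0.025,0,0,0],[1,0,0,0.025,0,0,0],[1,0,0,0.012,0,0,0],[0.4,0,0,0,0,0,0],[0.2,0,0,0,0,0,0],[0,0,0,0,0,0,0],[0,0,0,0,0,0,0],[0,0,0,0,0,0,0],[0,0,0,0,0,0,0],[0,0,0,0,0,0,0]]

```text
clock: 3.1
position: [447.2, -92.3, 114.5]
ee_rot: [-0.18, 0.984, 0.004, -0.005]
contact_force: [1.3, 0.0, -4.7]
gripper_width: 16.5
```

Run:
```python
from h import *
np.set_printoptions(precision=3,suppress=True)
s=log(); print(s)
p,d=arm.get_image('wrist'); p2,d2=arm.get_image('side')
cv2.imwrite('pics/w2.png',np.hstack([cv2.resize(p,(400,300)),cv2.resize(p2[90:280,230:483],(400,300))])[:,:,::-1])
```

```text
{'clock': 3.1, 'joints': array([ 0.148,  0.237, -0.542, -0.012, -0.802, -1.35 ]), 'joint_vel': array([ 0.   , -0.003, -0.002, -0.002,  0.009,  0.002]), 'joint_efforts': array([ -0.061, -28.691,  15.221,   3.418,  -0.231,   0.004]), 'position': array([447.22 , -92.314, 114.492]), 'ee_rot': array([-0.18 ,  0.984,  0.004, -0.005]), 'contact_force': array([ 1.308,  0.036, -4.67 ]), 'wrist_torque': array([-0.192, -0.259,  0.03 ]), 'gripper_width': 16.519198776036628}
```

View pics/w2.png

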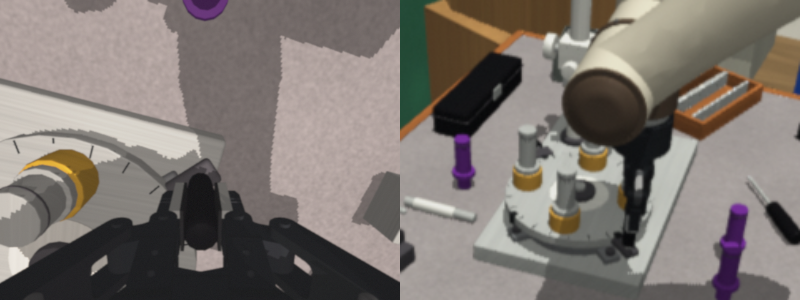

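```bash
cat > arc.py <<'E'
from h import *
from scipy.spatial.transform import Rotation as R
import sys
s=log(); np.set_printoptions(precision=4,suppress=True)
A=np.array([558.5,-170.3]); p=s['position']; r=p[:2]-A
th=np.arctan2(r[1],r[0]); print("angle",np.degrees(th),"r",np.hypot(*r),"table est",np.radians(141)-th, p, s['contact_force'])
M=R.from_quat(s['ee_rot']).as_matrix()
n=int(sys.argv[1]); st=float(sys.argv[2]); prev=p.copy()
for i in range(n):
    t=th-st*(i+1)/135; q=np.array([A[0]+135*np.cos(t),A[1]+135*np.sin(t),116])
    q[2]=prev[2]+(1 if prev[2]<115.5 else 0)
    print(M.T@(q-prev)/1000); prev=q
E
python3 arc.py 10 12
```

```text
angle 144.97821296812032 r 135.87898169475596 table est -0.06943291463923584 [447.2241 -92.3207 114.4894] [ 0.4285  0.0205 -2.3303]
[-0.0107  0.0056 -0.001 ]
[-0.0107  0.0054 -0.001 ]
[-0.0112  0.0044 -0.    ]
[-0.0115  0.0034 -0.0001]
[-0.0118  0.0024 -0.0001]
[-0.0119  0.0013 -0.0001]
[-0.012   0.0002 -0.0001]
[-0.012  -0.0008 -0.0001]
[-0.0118 -0.0019 -0.0001]
[-0.0116 -0.0029 -0.0001]
```

Call:
drive_tool:
  moves:
    - [[0,-0.0105,0.0055,-0.001,0,0,0],[0,-0.0105,0.0055,-0.001,0,0,0],[0,-0.011,0.0045,0,0,0,0],[0,-0.0115,0.0035,0,0,0,0],[0,-0.012,0.0025,0,0,0,0],[0,-0.012,0.0015,0,0,0,0]]

```text
clock: 3.8
position: [503.8, -47.1, 114.5]
ee_rot: [-0.179, 0.984, 0.002, -0.008]
contact_force: [-0.2, -9.2, -5.2]
gripper_width: 16.8
```

```bash
python3 arc.py 8 12
```

```text
angle 113.93325473481872 r 134.8213691871264 table est 0.47240382267599923 [503.8067 -47.0708 114.5164] [-0.2397 -9.2132 -5.2465]
[-0.012   0.0003 -0.0012]
[-0.012  -0.0009 -0.0002]
[-0.0118 -0.002  -0.0002]
[-0.0116 -0.003  -0.0002]
[-0.0113 -0.004  -0.0002]
[-0.0109 -0.005  -0.0002]
[-0.0104 -0.006  -0.0002]
[-0.0098 -0.0069 -0.0002]
```

Call:
drive_tool:
  moves:
    - [[0,-0.012,0,-0.001,0,0,0],[0,-0.012,-0.001,0,0,0,0],[0,-0.012,-0.002,0,0,0,0],[0,-0.0115,-0.003,0,0,0,0],[0,-0.0115,-0.004,0,0,0,0],[0,-0.011,-0.005,0,0,0,0],[0,-0.0105,-0.006,0,0,0,0]]

```text
clock: 4.5
position: [592.6, -41.5, 114.6]
ee_rot: [-0.18, 0.984, -0.003, -0.012]
contact_force: [-1.6, -10.1, -2.3]
gripper_width: 16.6
```

```bash
python3 arc.py 6 12
```

```text
angle 75.1704412223815 r 133.2566723355779 table est 1.1489425458045766 [592.6063 -41.4819 114.5542] [ -1.5904 -10.1471  -2.3198]
[-0.0104 -0.006  -0.0012]
[-0.0087 -0.0082 -0.0002]
[-0.008  -0.009  -0.0002]
[-0.0071 -0.0096 -0.0002]
[-0.0063 -0.0102 -0.0001]
[-0.0053 -0.0107 -0.0001]
```

Call:
drive_tool:
  moves:
    - [[0,-0.0105,-0.006,-0.001,0,0,0],[0,-0.009,-0.008,0,0,0,0],[0,-0.008,-0.009,0,0,0,0],[0,-0.0065,-0.009,0,0,0,0],[0,-0.002,-0.004,0,0,0,0],[0,0,0,0,0,0,0]]

```text
clock: 5.1
position: [641.4, -67.3, 114.5]
ee_rot: [-0.178, 0.984, -0.004, -0.017]
contact_force: [-1.8, -2.7, -1.1]
gripper_width: 16.7
```

```bash
python3 arc.py 2 5
python3 - <<'E'
from h import *
p,d=arm.get_image('top');cv2.imwrite('pics/t3.png',cv2.resize(p[160:310,320:520,::-1],None,fx=4,fy=4))
E
```

```text
angle 51.1648498779046 r 132.26803225126795 table est 1.5679191536539507 [641.4429 -67.2694 114.5057] [-1.8146 -2.7335 -1.147 ]
[-0.0048 -0.003  -0.0012]
[-0.0023 -0.0044 -0.0001]
```

View pics/t3.png

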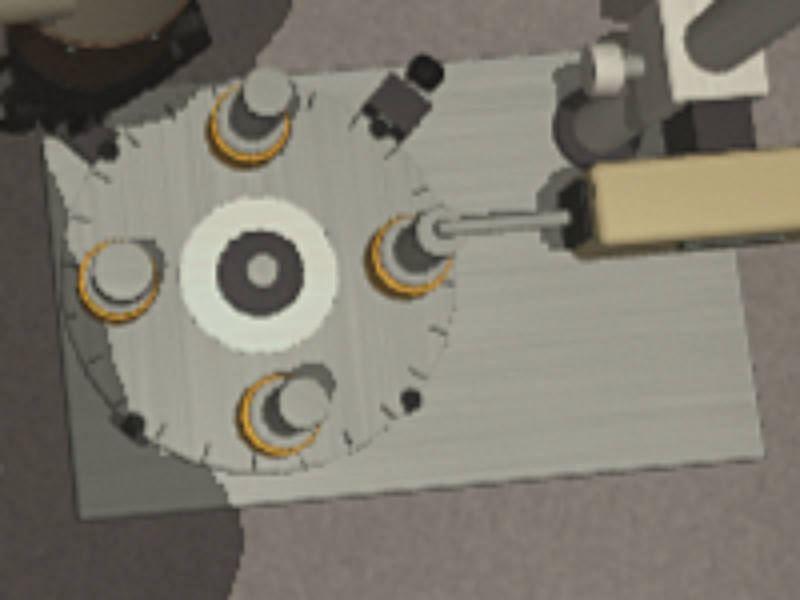

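Call:
drive_tool:
  moves:
    - [[0.4,0,0,0,0,0,0],[0.6,0,0,0,0,0,0],[0.8,0,0,0,0,0,0],[0.8,0,0,0,0,0,0],[0.8,0,0,-0.01,0,0,0],[0.8,0,0,-0.02,0,0,0],[0.8,0,0,-0.03,0,0,0],[0.8,0,0,-0.03,0,0,0],[0.8,0,0,-0.03,0,0,0]]

```text
clock: 6.05
position: [645.1, -60.5, 239.0]
ee_rot: [-0.18, 0.983, -0.003, -0.017]
contact_force: [-0.4, -0.0, -0.6]
gripper_width: 68.2
```

Run:
```python
from h import *
np.set_printoptions(precision=4,suppress=True)
s=log(); print(s['joints'],s['position'],s['gripper_width'])
p,d=arm.get_image('top');cv2.imwrite('pics/t4.png',cv2.resize(p[160:310,320:520,::-1],None,fx=4,fy=4))
# fit kinematics
from scipy.optimize import least_squares
from scipy.spatial.transform import Rotation as R
D=[json.loads(l) for l in open('states.txt')]
D.append([[-9.30445174e-01,3.85529039e-01,6.57683930e-03,-4.99417692e-04,-1.19403657,-2.58648909e-01],[232.62,-579.43,230.22],[-1.89604060e-01,9.81859993e-01,1.08817575e-03,-2.67286191e-04]])
for q,x,o in D:
    z=R.from_quat(o).as_matrix()[:,2]; r=np.hypot(x[0],x[1])
    print(np.array(q),"azim",np.arctan2(x[1],x[0]),"pitch",-np.arcsin(z[2]), q[1]-q[2]-q[4], r, x[2])
```

```text
[ 0.1593  0.4358  0.104   0.0078 -1.2737 -1.3696] [645.1082 -60.468  238.9803] 68.23541235654491
[ 0.0513  0.0923 -0.3943 -0.0081 -1.0884 -1.2413] azim -0.30546973302638036 pitch 1.562499170308764 1.5749954231510686 451.46698936342386 227.03104580648096
[ 0.1481  0.2368 -0.5418 -0.0116 -0.8016 -1.3497] azim -0.20355796530006012 pitch 1.5582323248777654 1.580235154683023 456.6484285415346 114.49220821376295
[ 0.1482  0.237  -0.5416 -0.0115 -0.802  -1.3498] azim -0.20357102775118208 pitch 1.5579600312700685 1.580646926192128 456.6535947880125 114.48939100485318
[ 0.225   0.3149 -0.4262 -0.0068 -0.8459 -1.4306] azim -0.09315973912765947 pitch 1.5538578180515132 1.5869735086220977 506.00086117054974 114.51640893661293
[ 0.2049  0.4483 -0.2106  0.0058 -0.9358 -1.4169] azim -0.06988510964293919 pitch 1.546409271692135 1.5947453004507977 594.0563873536514 114.55416966790652
[ 0.1504  0.5286 -0.0705  0.0112 -1.0058 -1.37  ] azim -0.10449000306774635 pitch 1.5354835803677294 1.60484874827569 644.960565779163 114.50566571359684
[ 0.1593  0.4358  0.104   0.0078 -1.2737 -1.3696] azim -0.09346004741036226 pitch 1.5353915827381512 1.6054219655775843 647.9359494195961 238.98031655382323
[-0.9304  0.3855  0.0066 -0.0005 -1.194  -0.2586] azim -1.1890289425558738 pitch 1.5685552833816305 1.5729887697 624.3806445590702 230.22
```

View pics/t4.png

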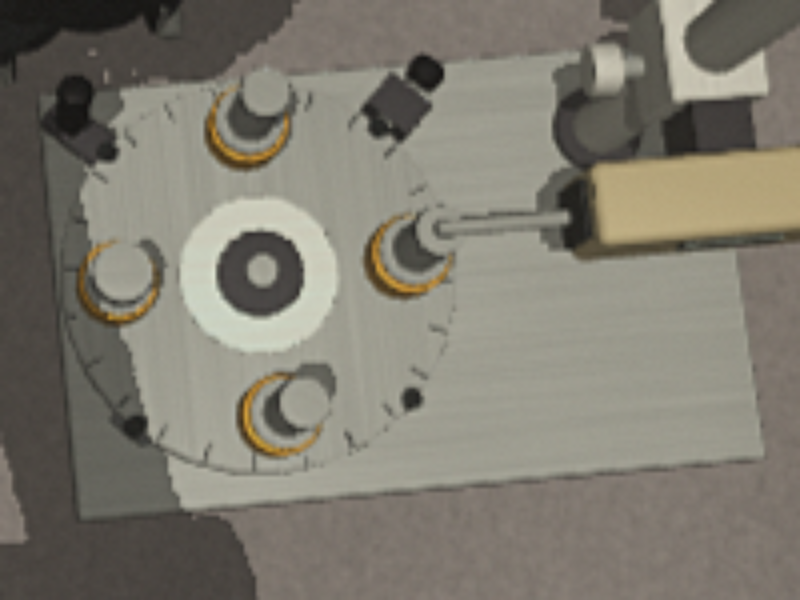

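Call:
drive_tool:
  moves:
    - [[0.9,0.03,-0.008,-0.003,0,0,0],[1,0.03,-0.008,0,0,0,0],[1,0.03,-0.008,0,0,0.06,0],[1,0.03,-0.008,0,0,0.06,0],[1,0.03,-0.008,-0.003,0,0.06,0],[1,0.03,-0.008,-0.005,0,0.06,0],[1,0.01,-0.002,0,0,0.06,0],[1,0,0,0,0,0,0]]

```text
clock: 6.9
position: [487.6, -177.0, 286.4]
ee_rot: [-0.179, 0.971, -0.035, -0.154]
contact_force: [0.5, 0.6, -0.5]
gripper_width: 85.3
```

```bash
cat > fit.py <<'E'
from h import *
np.set_printoptions(precision=4,suppress=True)
from scipy.optimize import least_squares
from scipy.spatial.transform import Rotation as R
D=[json.loads(l) for l in open('states.txt')]
D.append([[-9.30445174e-01,3.85529039e-01,6.57683930e-03,-4.99417692e-04,-1.19403657,-2.58648909e-01],[232.62,-579.43,230.22],[-1.89604060e-01,9.81859993e-01,1.08817575e-03,-2.67286191e-04]])
Ry=lambda a:R.from_euler('y',a).as_matrix(); Rx=lambda a:R.from_euler('x',a).as_matrix(); Rz=lambda a:R.from_euler('z',a).as_matrix()
def fk(q,P):
    a,h,L1,L2,e,Lt,dy=P
    A=Rz(q[0]); t=A@np.array([a,dy,h]); A=A@Ry(q[1]); t=t+A@[0,0,L1]
    A=A@Ry(-q[2]); t=t+A@[L2,0,e]; A=A@Rx(q[3])@Ry(-q[4]); t=t+A@[Lt,0,0]
    return t,A[:,0],A@Rx(q[5])
def res(P): return np.concatenate([fk(q,P)[0]-x for q,x,o in D]+[[ (P[4])*.001,(P[0])*.001]])
P0=[0,200,450,450,0,250,-160]
s=least_squares(res,P0,x_scale=100); P=s.x
if __name__=="__main__":
    print(P,np.abs(s.fun).max())
    for q,x,o in D:
        M=R.from_quat(o).as_matrix(); t,z,B=fk(q,P); print(z-M[:,2], (B.T@M).round(2).tolist())
E
python3 -c "
from h import *
s=log();print(s['position'],s['ee_rot'],s['joints'],s['contact_force'])"; python3 fit.py
```

```text
[ 487.55995787 -176.99904908  286.41983166] [-0.1790693   0.9711358  -0.03487844 -0.153665  ] [ 0.03211131  0.29928206 -0.05941241  0.11399999 -1.50845735 -1.26233166] [ 0.52446838  0.59489133 -0.51632532]
[ -28.7953   22.8403  573.344   429.9946   27.1373  183.6474 -165.3364] 48.61385159691082
[ 0.0007 -0.0143  0.    ] [[0.0, -0.01, 1.0], [0.8, 0.61, 0.0], [-0.61, 0.8, 0.01]]
[ 0.0025 -0.0165  0.    ] [[0.0, -0.02, 1.0], [0.91, 0.41, 0.0], [-0.41, 0.91, 0.02]]
[ 0.0024 -0.0164  0.    ] [[0.0, -0.02, 1.0], [0.91, 0.41, 0.0], [-0.41, 0.91, 0.02]]
[ 0.0023 -0.0099  0.    ] [[0.0, -0.01, 1.0], [0.96, 0.27, 0.0], [-0.27, 0.96, 0.01]]
[-0.0019  0.0091  0.    ] [[-0.0, 0.01, 1.0], [0.95, 0.31, -0.0], [-0.31, 0.95, -0.01]]
[-0.0028  0.0187  0.    ] [[-0.0, 0.02, 1.0], [0.92, 0.4, -0.0], [-0.4, 0.92, -0.02]]
[-0.0024  0.0147 -0.    ] [[-0.0, 0.01, 1.0], [0.92, 0.4, -0.0], [-0.4, 0.92, -0.01]]
[-0.0073  0.2269 -0.    ] [[-0.07, 0.21, 0.97], [0.81, 0.58, -0.07], [-0.58, 0.78, -0.21]]
[-0.0007 -0.0006  0.    ] [[0.0, -0.0, 1.0], [-0.87, 0.49, 0.0], [-0.49, -0.87, 0.0]]
```

```bash
sed -i 's/Rx(q\[3\])/Rx(-q[3])/; s/Rx(q\[5\])/Rx(-q[5])/' fit.py; python3 fit.py
```

```text
[ -17.457   152.6715  568.1046  438.3744    4.9288  286.2692 -159.8138] 12.227380537582917
[-0.  0.  0.] [[0.0, 0.0, 1.0], [-1.0, 0.0, 0.0], [-0.0, -1.0, 0.0]]
[-0.  0.  0.] [[0.0, 0.0, 1.0], [-1.0, 0.0, 0.0], [0.0, -1.0, 0.0]]
[-0.  0.  0.] [[0.0, 0.0, 1.0], [-1.0, 0.0, 0.0], [0.0, -1.0, 0.0]]
[-0.  0.  0.] [[0.0, 0.0, 1.0], [-1.0, -0.0, 0.0], [0.0, -1.0, 0.0]]
[-0.  0.  0.] [[0.0, 0.0, 1.0], [-1.0, 0.0, -0.0], [-0.0, -1.0, 0.0]]
[-0.  0.  0.] [[0.0, 0.0, 1.0], [-1.0, 0.0, 0.0], [-0.0, -1.0, 0.0]]
[ 0.  0. -0.] [[-0.0, 0.0, 1.0], [-1.0, -0.0, -0.0], [-0.0, -1.0, 0.0]]
[-0.  0. -0.] [[-0.0, 0.0, 1.0], [-1.0, 0.0, -0.0], [0.0, -1.0, 0.0]]
[-0.  0.  0.] [[0.0, 0.0, 1.0], [-1.0, -0.0, 0.0], [0.0, -1.0, 0.0]]
```

```bash
python3 - <<'E'
s=open('fit.py').read()
s=s.replace("a,h,L1,L2,e,Lt,dy=P","a,h,L1,L2,e,Lt,dy,b,w,u=P").replace("A@[0,0,L1]","A@[b,0,L1]").replace("@Ry(-q[4]); t=t+A@[Lt,0,0]","; t=t+A@[0,w,u]; A=A@Ry(-q[4]); t=t+A@[Lt,0,0]")
s=s.replace("[[ (P[4])*.001,(P[0])*.001]]","[[ (P[4])*.001,(P[0])*.001,P[7]*.001,P[8]*.001,P[9]*.001]]").replace("P0=[0,200,450,450,0,250,-160]","P0=[0,200,450,450,0,250,-160,0,0,0]")
s=s.replace("A=A@Rx(-q[3])@Ry","A=A@Rx(-q[3])")
open('fit.py','w').write(s)
E
python3 fit.py | head -3; python3 -c "
from fit import *
for q,x,o in D: print(np.array(x),fk(q,P)[0]-x)"
```

```text
[  -0.003   160.5968  564.9003  421.8025    0.0045  297.697    -0.0216
   -0.0003 -159.7784   -0.0028] 0.15977836635682158
[-0.  0.  0.] [[0.0, 0.0, 1.0], [-1.0, 0.0, 0.0], [-0.0, -1.0, 0.0]]
[ 430.5667 -135.7747  227.031 ] [-0.0001  0.      0.0007]
[447.2202 -92.3138 114.4922] [ 0.      0.0001 -0.0001]
[447.2241 -92.3207 114.4894] [ 0.      0.0001 -0.0001]
[503.8067 -47.0708 114.5164] [ 0.      0.0001 -0.    ]
[592.6063 -41.4819 114.5542] [-0.0001  0.      0.    ]
[641.4429 -67.2694 114.5057] [-0.0001  0.      0.0001]
[645.1082 -60.468  238.9803] [-0.0001  0.      0.0009]
[ 487.56   -176.999   286.4198] [-0.0002 -0.0001 -0.0015]
[ 232.62 -579.43  230.22] [ 0.0001 -0.0006 -0.0001]
```

```bash
cat > ik.py <<'E'
from fit import *
LO=np.array([-3.14,-1.21,-1.07,-3.16,-2.99,-3.1]);HI=np.array([3.14,2.06,1.41,2.05,-.16,3.1])
C=np.array([[0,0,1],[-1,0,0],[0,-1,0.]])
def ik(p,M,q0s):
    best=None
    for q0 in q0s:
        f=lambda q:(lambda r:np.concatenate([(r[0]-p)/100,(r[2]@C-M).ravel()]))(fk(q,P))
        s=least_squares(f,np.clip(q0,LO+.02,HI-.02),bounds=(LO+.01,HI-.01))
        if best is None or s.cost<best[0]-1e-9: best=(s.cost,s.x)
        if s.cost<1e-8: break
    return best
lens=np.array([664,321.5,118]); yw=-2.60
d=np.array([np.cos(yw)*.7071,np.sin(yw)*.7071,.7071])
def tool(axis,beta,phi):
    # axis: unit spindle foot direction; y perp
    h=np.cross([0,0,1.],axis) if abs(axis[2])<.99 else np.array([0,1.,0]); h/=np.linalg.norm(h)
    y=R.from_rotvec(axis*phi).apply(h); z=R.from_rotvec(y*beta).apply(axis); x=np.cross(y,z)
    return np.stack([x,y,z],1)
E
python3 - <<'E'
from ik import *
foot=lens+125*d; qa=np.array([0.03,.3,-.06,.11,-1.5,-1.26]); 
for beta in (-.0,.2,.35,.5):
  for phi in np.radians([180,150,210,120,240,0,-30,30,-60,60]):
    M=tool(-d,beta,phi); g=foot+57*d; p=g+19*M[:,2]
    c,q=ik(p,M,[qa,[.5,.3,-.3,0,-.5,-1.5],[.5,.3,-.3,0,-.5,1.5],[.5,.3,-.3,-1.5,-.8,0],[.5,.3,-.3,1.5,-.8,-2]])
    if c<1e-6: print(beta,np.degrees(phi).round(),q,"x",M[:,0].round(2))
E
```

```text
0.2 120.0 [ 0.5431  0.1362 -0.3662 -0.7644 -0.2495 -2.9261] x [-0.26  0.83  0.49]
0.2 0.0 [ 0.7247  0.1434 -0.5989  0.3869 -0.2699 -2.0981] x [-0.71 -0.43 -0.55]
0.2 30.0 [ 0.6904  0.1505 -0.4552 -0.0398 -0.3469 -2.1699] x [-0.89  0.04 -0.46]
0.2 60.0 [ 0.6256  0.1505 -0.3808 -0.3406 -0.3649 -2.355 ] x [-0.85  0.48 -0.21]
0.35 180.0 [ 0.2018  0.1471 -0.4272 -1.9208 -0.3275 -2.6256] x [0.36 0.22 0.91]
0.35 150.0 [ 0.2483  0.1593 -0.3499 -1.54   -0.4302 -2.5313] x [0.04 0.57 0.82]
0.35 120.0 [ 0.3128  0.1732 -0.2813 -1.2003 -0.5252 -2.3974] x [-0.34  0.74  0.57]
0.35 0.0 [ 0.7318  0.1855 -0.4098  0.1526 -0.5522 -1.8738] x [-0.78 -0.47 -0.42]
0.35 -30.0 [ 0.7643  0.1675 -0.6177  0.6784 -0.4404 -1.9087] x [-0.46 -0.82 -0.33]
0.35 30.0 [ 0.6282  0.1939 -0.2796 -0.2287 -0.6187 -1.9579] x [-0.94 -0.02 -0.33]
0.35 -60.0 [ 0.599   0.146  -0.8135  1.5072 -0.3345 -2.1046] x [-0.07 -0.99 -0.09]
0.35 60.0 [ 0.5105  0.1933 -0.2263 -0.5603 -0.6314 -2.0948] x [-0.91  0.4  -0.09]
0.5 180.0 [ 0.036   0.2182 -0.5858 -2.2926 -0.6677 -2.1445] x [0.24 0.15 0.96]
0.5 150.0 [ 0.0764  0.222  -0.4078 -1.8121 -0.6984 -2.1671] x [-0.06  0.48  0.88]
0.5 120.0 [ 0.166   0.23   -0.2631 -1.3931 -0.7572 -2.1456] x [-0.42  0.64  0.65]
0.5 0.0 [ 0.7201  0.2383 -0.2701  0.0709 -0.7826 -1.7925] x [-0.82 -0.49 -0.28]
0.5 -30.0 [ 0.8115  0.2174 -0.4868  0.5373 -0.6709 -1.8065] x [-0.52 -0.83 -0.2 ]
0.5 30.0 [ 0.578   0.2483 -0.1458 -0.3081 -0.8489 -1.8677] x [-0.98 -0.08 -0.2 ]
0.5 -60.0 [ 0.7622  0.191  -0.7373  1.2037 -0.5702 -1.946 ] x [-0.16 -0.99  0.03]
0.5 60.0 [ 0.4264  0.2478 -0.1149 -0.6613 -0.8572 -1.9757] x [-0.95  0.32  0.03]
```

```bash
cat > look.py <<'E'
from ik import *
import sys
s=log(); print(s['position'],s['ee_rot'],s['gripper_width'])
for n in ('wrist','top'):
    p,d_=arm.get_image(n); W=world(n,p,d_,s)
    cv2.imwrite(f'pics/{sys.argv[1]}{n}.png',p[:,:,::-1])
    W=W.reshape(-1,3)
    for l,g,zr,rr in [("top",(479,-178),(172,180),24),("rim",(479,-178),(105,111),30)]:
        m=(np.hypot(*(W[:,:2]-g).T)<rr)&(W[:,2]>zr[0])&(W[:,2]<zr[1])
        if m.sum()>10: print(n,l,m.sum(),W[m].mean(0),cv2.minEnclosingCircle(W[m][:,:2].astype(np.float32)))
E
python3 look.py g1
```

```text
[ 487.56   -176.999   286.4198] [-0.1791  0.9711 -0.0349 -0.1537] 85.29667745979609
wrist top 1157 [ 479.8353 -180.3877  175.4329] ((479.9044189453125, -180.30580139160156), 12.84730339050293)
wrist rim 447 [ 478.1426 -178.0496  107.2024] ((479.8360290527344, -179.75999450683594), 21.820762634277344)
top top 122 [ 478.9395 -179.5394  175.8784] ((478.9783630371094, -179.6061553955078), 12.815582275390625)
top rim 54 [ 471.9121 -173.7852  107.9665] ((478.6215515136719, -179.3296356201172), 21.613811492919922)
```

View pics/g1wrist.png

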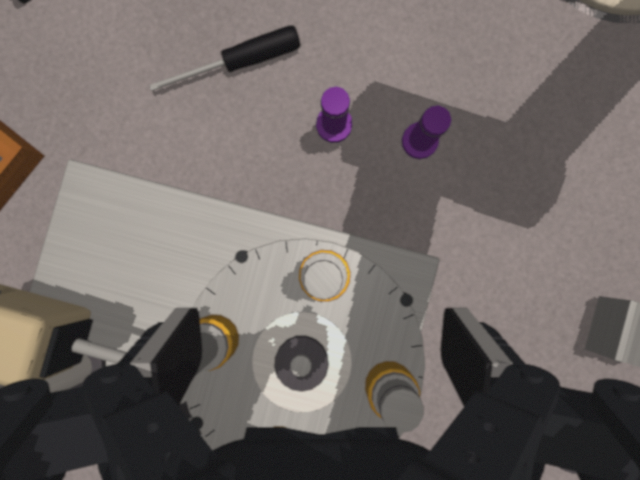

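```bash
cat > tgt.py <<'E'
from ik import *
def show(p,M,s=None,n=1):
    s=s or arm.read_state(); T=R.from_quat(s['ee_rot']).as_matrix()
    dp=T.T@(p-s['position'])/1000; rv=R.from_matrix(T.T@M).as_rotvec()
    print("total dp",dp,"rv",rv,"per row",dp/n,rv/n)
E
python3 - <<'E'
from tgt import *
s=log(); T=R.from_quat(s['ee_rot']).as_matrix(); y=T[:,1].copy(); y[2]=0; y/=np.linalg.norm(y); print(T)
ax=np.array([0,0,-1.]); z=R.from_rotvec(y*.35).apply(ax); M=np.stack([np.cross(y,z),y,z],1)
g=np.array([479.3,-179.8,83+60]); p=g+19*z
np.save('gM.npy',M); np.save('gp.npy',p); print(p)
show(p+[0,0,75],M); print("down in tool:",M.T@[0,0,-.001])
print(ik(p,M,[s['joints']]), s['joints'])
E
```

```text
[[-0.8892 -0.359  -0.2838]
 [-0.3377  0.9333 -0.1225]
 [ 0.3088 -0.0131 -0.951 ]]
[ 473.2193 -182.1389  125.1519]
total dp [-0.0117  0.0013  0.0872] rv [-0.0124  0.036  -0.0043] per row [-0.0117  0.0013  0.0872] [-0.0124  0.036  -0.0043]
down in tool: [-0.0003  0.      0.0009]
(np.float64(9.961238714471671e-31), array([ 0.023 ,  0.436 , -0.2987,  0.126 , -1.1699, -1.2954])) [ 0.0326  0.2987 -0.059   0.1136 -1.5072 -1.2623]
```

Call:
drive_tool:
  moves:
    - [[1,-0.004,0.0005,0.029,-0.004,0.012,-0.001],[1,-0.004,0.0005,0.029,-0.004,0.012,-0.001],[1,-0.004,0.0005,0.029,-0.004,0.012,-0.001],[1,0,0,0,0,0,0]]

```text
clock: 7.4
position: [475.0, -180.5, 199.8]
ee_rot: [-0.18, 0.969, -0.032, -0.166]
contact_force: [-0.9, 0.4, -0.6]
gripper_width: 85.2
```

```bash
python3 look.py g2
python3 - <<'E'
from tgt import *
show(np.load('gp.npy')+[0,0,65],np.load('gM.npy')); show(np.load('gp.npy'),np.load('gM.npy'))
E
```

```text
[ 475.0459 -180.4682  199.7627] [-0.1801  0.969  -0.0323 -0.1659] 85.20295163649854
wrist top 2572 [ 479.6509 -180.4034  175.4088] ((479.7379150390625, -180.27833557128906), 12.966378211975098)
wrist rim 587 [ 470.362  -179.8216  107.1238] ((479.7165832519531, -179.74853515625), 21.882795333862305)
top top 120 [ 478.9429 -179.8648  176.0138] ((478.8046569824219, -179.52001953125), 12.692951202392578)
top rim 45 [ 465.671  -173.7766  107.6474] ((475.0633850097656, -179.1385040283203), 20.108678817749023)
total dp [0.0002 0.0008 0.0144] rv [-0.0081  0.0172 -0.0005] per row [0.0002 0.0008 0.0144] [-0.0081  0.0172 -0.0005]
total dp [-0.021   0.0014  0.0758] rv [-0.0081  0.0172 -0.0005] per row [-0.021   0.0014  0.0758] [-0.0081  0.0172 -0.0005]
```

View pics/g2wrist.png

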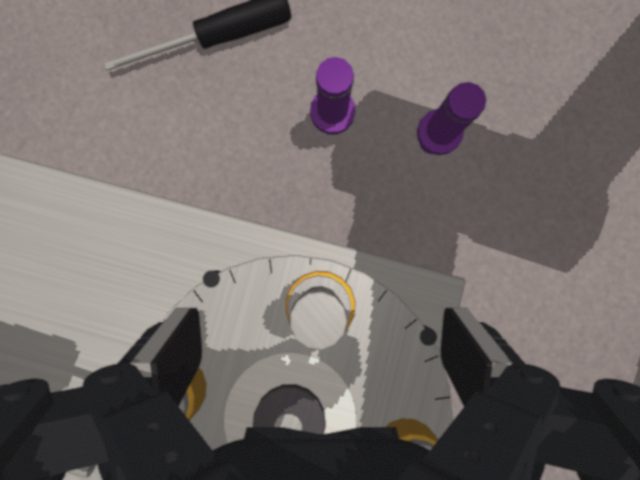

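Call:
drive_tool:
  moves:
    - [[1,-0.005,0.0003,0.018,-0.002,0.004,0],[1,-0.005,0.0003,0.018,-0.002,0.004,0],[1,-0.005,0.0003,0.018,-0.002,0.004,0],[1,-0.005,0.0003,0.018,-0.002,0.004,0],[1,0,0,0,0,0,0]]

```text
clock: 8.0
position: [483.5, -182.1, 137.8]
ee_rot: [-0.181, 0.97, -0.036, -0.158]
contact_force: [0.4, -0.5, 0.4]
gripper_width: 85.5
```

Run:
```python
from tgt import *
s=arm.read_state(); print(s['contact_force'])
show(np.load('gp.npy'),np.load('gM.npy'))
p,d_=arm.get_image('wrist'); cv2.imwrite('pics/g3.png',p[:,:,::-1])
```

```text
[ 0.4368 -0.4554  0.3583]
total dp [0.0051 0.0038 0.015 ] rv [-0.0127  0.0248 -0.0005] per row [0.0051 0.0038 0.015 ] [-0.0127  0.0248 -0.0005]
```

View pics/g3.png

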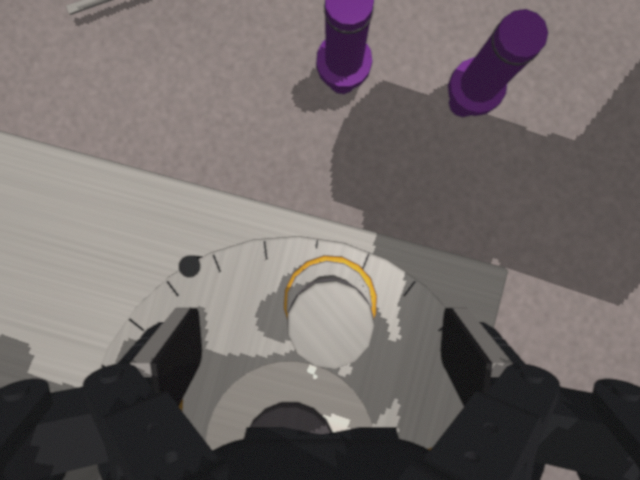

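Call:
drive_tool:
  moves:
    - [[1,0.003,0.002,0.008,-0.006,0.014,0],[1,0.002,0.0018,0.007,-0.006,0.012,0],[1,0,0,0,0,0,0]]

```text
clock: 8.35
position: [476.9, -182.4, 130.0]
ee_rot: [-0.18, 0.969, -0.034, -0.167]
contact_force: [0.2, 0.2, 0.4]
gripper_width: 85.6
```

Run:
```python
from tgt import *
s=arm.read_state(); print(s['contact_force'])
show(np.load('gp.npy'),np.load('gM.npy'))
```

```text
[0.1772 0.1685 0.4095]
total dp [0.0015 0.0016 0.0057] rv [-0.0059  0.0077 -0.0008] per row [0.0015 0.0016 0.0057] [-0.0059  0.0077 -0.0008]
```

Call:
drive_tool:
  moves:
    - [[1,0.0015,0.0016,0.0055,-0.006,0.008,0],[0.7,0,0,0,0,0,0],[0.45,0,0,0,0,0,0],[0.3,0,0,0,0,0,0],[0,0,0,0,0,0,0],[0,0,0,0,0,0,0],[0,0,0,0,0,0,0]]

```text
clock: 9.05
position: [473.8, -182.3, 126.2]
ee_rot: [-0.179, 0.968, -0.032, -0.171]
contact_force: [-0.2, -0.1, -0.9]
gripper_width: 24.9
```

Run:
```python
from tgt import *
s=log(); print(s['contact_force'],s['position'],s['gripper_width'])
show(np.load('gp.npy'),np.load('gM.npy'))
T=R.from_quat(s['ee_rot']).as_matrix(); print("up",T.T@[0,0,1])
p,d_=arm.get_image('wrist'); p2,d2=arm.get_image('top')
cv2.imwrite('pics/g4.png',np.hstack([cv2.resize(p,(400,300)),cv2.resize(p2[160:310,320:520],(400,300))])[:,:,::-1])
```

```text
[-0.1636 -0.0921 -0.9371] [ 473.8063 -182.3366  126.1529] 24.862426255483793
total dp [0.0001 0.0004 0.0011] rv [-0.0008  0.0012 -0.0009] per row [0.0001 0.0004 0.0011] [-0.0008  0.0012 -0.0009]
up [ 0.3418 -0.001  -0.9398]
```

View pics/g4.png

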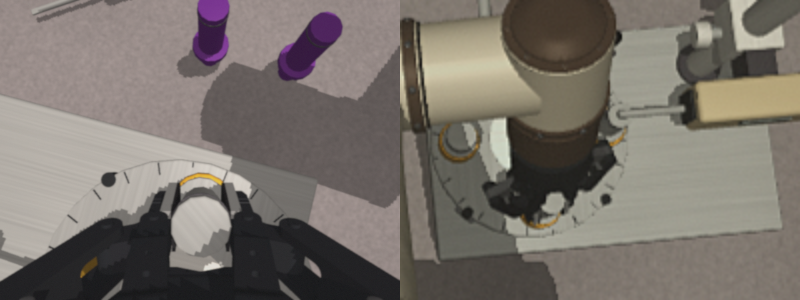

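Call:
drive_tool:
  moves:
    - [[0,0.0027,0,-0.0075,0,0,0],[0,0.0027,0,-0.0075,0,0,0]]

```text
clock: 9.35
position: [472.5, -181.8, 140.9]
ee_rot: [-0.179, 0.968, -0.031, -0.172]
contact_force: [1.2, -0.4, -3.6]
gripper_width: 25.0
```

Run:
```python
from tgt import *
s=log(); print(s['contact_force'],s['position'],s['gripper_width'])
show(np.load('gp.npy')+[0,0,50],np.load('gM.npy'))
```

```text
[ 1.2008 -0.3946 -3.6498] [ 472.5211 -181.8091  140.9138] 24.95700311978234
total dp [ 0.0113 -0.0005 -0.0323] rv [ 0.0022 -0.0018 -0.0009] per row [ 0.0113 -0.0005 -0.0323] [ 0.0022 -0.0018 -0.0009]
```

Call:
drive_tool:
  moves:
    - [[0,0.0025,0,-0.008,0,0,0],[0,0.0025,0,-0.008,0,0,0],[0,0.003,0,-0.008,0,0,0],[0,0.005,0,-0.014,0,0,0],[0,0.007,0,-0.019,0,0,0],[0,0.007,0,-0.019,0,0,0],[0,0.007,0,-0.019,0,0,0],[0,0,0,0,0,0,0]]

```text
clock: 10.15
position: [473.2, -181.3, 249.9]
ee_rot: [-0.179, 0.968, -0.031, -0.171]
contact_force: [0.2, 0.1, -2.6]
gripper_width: 24.6
```

```bash
python3 look.py u1 | head -1;  python3 - <<'E'
from tgt import *
s=arm.read_state(); print(s['contact_force'])
p2,d2=arm.get_image('side'); cv2.imwrite('pics/u1side.png',cv2.resize(p2[60:300,200:520],(800,600))[:,:,::-1])
E
```

```text
[ 473.1566 -181.3302  249.8639] [-0.1789  0.9685 -0.0306 -0.1706] 24.554184266553424
[ 0.4583 -0.5512 -5.1275]
```

View pics/u1side.png

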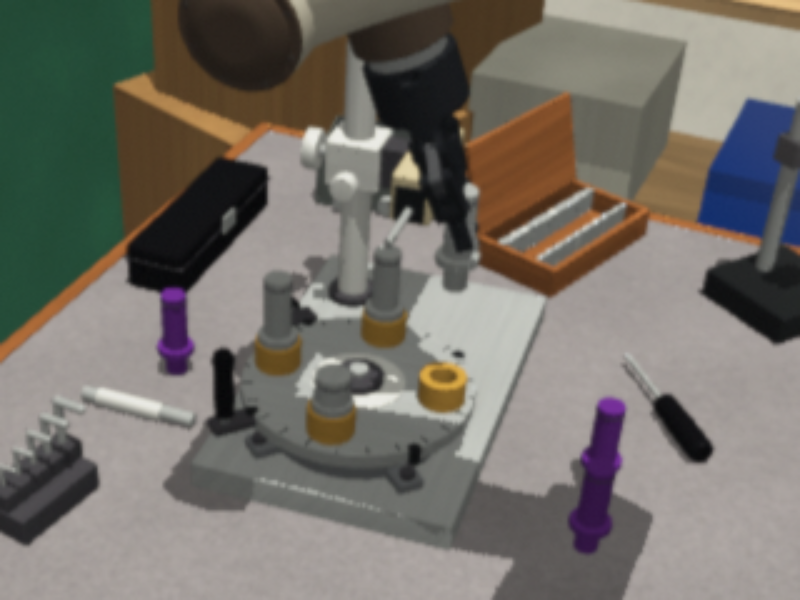

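View pics/u1wrist.png

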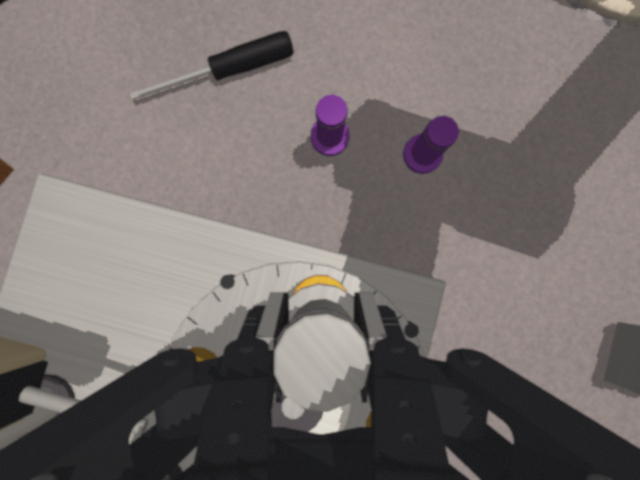

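```bash
cat > fin.py <<'E'
from tgt import *
import sys
# spindle in tool, from grasp pose
Mg=R.from_quat([-0.179,0.968,-0.032,-0.171]).as_matrix()
a_t=Mg.T@[0,0,-1]; f_t=Mg.T@(np.array([479.3,-179.8,83])-[473.8,-182.3,126.2])
try: a_t,f_t=np.load('sp.npy')
except Exception: pass
def final(dist,phi=0):
    beta=np.arctan2(-a_t[0],a_t[2])
    M=tool(-d,beta,phi)
    # exact align: rotate so M@a_t = -d
    v=M@a_t; ax=np.cross(v,-d); M=R.from_rotvec(ax).as_matrix()@M
    return lens+dist*d-M@f_t, M
E
python3 - <<'E'
from fin import *
s=log(); T=R.from_quat(s['ee_rot']).as_matrix(); print("a_t",a_t,"f_t",f_t)
# verify with wrist depth
p,dd=arm.get_image('wrist'); W=world('wrist',p,dd,s)
C=p.astype(int)
sub=np.zeros((480,640),bool); sub[318:405,278:368]=True
q=W[sub]; k=np.abs(q[:,2]-np.median(q[:,2]))<4; q=q[k]; c=q.mean(0); n=np.linalg.svd(q-c,full_matrices=False)[2][2]
print("top meas",c,n,len(q),cv2.minEnclosingCircle(q[:,:2].astype(np.float32)))
print("pred top",s['position']+T@(f_t-93*a_t),"foot",s['position']+T@f_t,"axis",T@a_t)
for phi in (0,.2,.4,.6):
    fp,M=final(125,phi); c,q=ik(fp,M,[[.6,.2,-.4,.1,-.55,-1.9],s['joints']]); print(phi,fp,c,q)
    show(fp,M)
print(s['joints'])
E
```

```text
a_t [-0.3427  0.0007  0.9394] f_t [-20.4714   0.3988  38.5162]
top meas [ 477.0024 -178.7788  295.0865] [ 0.005  -0.0033  1.    ] 6898 ((477.3164367675781, -178.77572631835938), 12.934666633605957)
pred top [ 476.916  -178.5002  295.6561] foot [ 476.2223 -178.0691  202.6597] axis [-0.0075  0.0046 -1.    ]
0 [558.622  257.6766 232.6702] 9.196898197809756e-11 [ 0.7325  0.1781 -0.4106  0.1528 -0.5589 -1.8744]
total dp [-0.2285  0.3784 -0.0688] rv [ 0.     -0.7893 -0.1818] per row [-0.2285  0.3784 -0.0688] [ 0.     -0.7893 -0.1818]
0.2 [558.0293 258.7267 232.7036] 9.196898198868054e-11 [ 0.6966  0.1825 -0.3517 -0.0013 -0.59   -1.8981]
total dp [-0.2283  0.3796 -0.0687] rv [-0.1385 -0.7779 -0.0307] per row [-0.2283  0.3796 -0.0687] [-0.1385 -0.7779 -0.0307]
0.4 [557.5983 259.835  232.9057] 9.196898198021571e-11 [ 0.6553  0.1854 -0.3048 -0.1429 -0.6135 -1.9341]
total dp [-0.2283  0.3808 -0.0689] rv [-0.2761 -0.7613  0.1208] per row [-0.2283  0.3808 -0.0689] [-0.2761 -0.7613  0.1208]
0.6 [557.3463 260.9576 233.2684] 9.196898205164781e-11 [ 0.6111  0.187  -0.2695 -0.2759 -0.629  -1.9792]
total dp [-0.2283  0.3819 -0.0693] rv [-0.4128 -0.7394  0.2725] per row [-0.2283  0.3819 -0.0693] [-0.4128 -0.7394  0.2725]
[ 0.0234  0.3224 -0.1378  0.1117 -1.4495 -1.2615]
```

Run:
```python
from fin import *
s=log(); T=R.from_quat(s['ee_rot']).as_matrix()
A=np.array([470.,120,270]); B,M=final(165,0)
q=s['joints']
for t in (.5,1): c,q=ik(s['position']*(1-t)+A*t,T,[q]); print(c,q)
rv=R.from_matrix(T.T@M).as_rotvec()
for t in (.25,.5,.75,1): 
    Mi=T@R.from_rotvec(rv*t).as_matrix(); pi=A*(1-t)+B*t; c,q=ik(pi,Mi,[q]); print(c,q,"foot",pi+Mi@f_t)
show(A,T,n=9)
```

```text
4.750452208154085e-18 [ 0.2937  0.2827 -0.1296  0.0185 -1.5144 -1.5035]
1.7910962203245955e-30 [ 0.5413  0.3095 -0.0276 -0.0676 -1.5839 -1.7358]
7.807122282187614e-31 [ 0.5914  0.2456 -0.0922 -0.0471 -1.3859 -1.7405] foot [498.6197 157.434  226.4886]
2.836287310090481e-26 [ 0.6433  0.1866 -0.1789 -0.014  -1.1624 -1.7559] foot [521.4423 192.2385 227.8219]
2.2378603741260733e-20 [ 0.696   0.1371 -0.2874  0.0412 -0.9106 -1.7916] foot [543.3231 226.9325 230.6183]
6.093998745496638e-25 [ 0.7451  0.1031 -0.4235  0.1481 -0.6218 -1.8766] foot [564.0258 261.3559 234.6712]
total dp [-0.0917  0.2815 -0.0583] rv [0. 0. 0.] per row [-0.0102  0.0313 -0.0065] [0. 0. 0.]
```

Call:
drive_tool:
  moves:
    - [[0,-0.005,0.015,-0.007,0,0,0],[0,-0.01,0.031,-0.0065,0,0,0],[0,-0.01,0.031,-0.0065,0,0,0],[0,-0.01,0.031,-0.0065,0,0,0],[0,-0.01,0.031,-0.0065,0,0,0],[0,-0.01,0.031,-0.0065,0,0,0],[0,-0.01,0.031,-0.0065,0,0,0],[0,-0.01,0.031,-0.0065,0,0,0],[0,-0.01,0.031,-0.0065,0,0,0],[0,-0.005,0.015,-0.003,0,0,0],[0,0,0,0,0,0,0]]

```text
clock: 11.45
position: [466.2, 133.8, 265.5]
ee_rot: [-0.179, 0.966, -0.029, -0.185]
contact_force: [0.1, -0.7, -2.4]
gripper_width: 24.8
```

Run:
```python
from fin import *
s=log(); print(s['position'],s['gripper_width'],s['contact_force']); B,M=final(165,0); show(B,M,n=10)
T=R.from_quat(s['ee_rot']).as_matrix();rv=R.from_matrix(T.T@M).as_rotvec()
pp=s['position']
for i in range(1,11):
    t=i/10; Tp=T@R.from_rotvec(rv*(t-.1)).as_matrix(); print(Tp.T@(B-s['position'])/1e4)
```

```text
[466.2421 133.7548 265.5149] 24.849840616292393 [ 0.054  -0.688  -2.3956]
total dp [-0.0974  0.0778 -0.0328] rv [ 0.0055 -0.8096 -0.1815] per row [-0.0097  0.0078 -0.0033] [ 0.0005 -0.081  -0.0181]
[-0.0097  0.0078 -0.0033]
[-0.0101  0.0076 -0.0025]
[-0.0104  0.0074 -0.0017]
[-0.0107  0.0072 -0.0008]
[-0.0108  0.007   0.0001]
[-0.0109  0.0068  0.0009]
[-0.0109  0.0066  0.0018]
[-0.0108  0.0064  0.0027]
[-0.0107  0.0062  0.0036]
[-0.0105  0.006   0.0044]
```

Call:
drive_tool:
  moves:
    - [[0,-0.0095,0.008,-0.0035,0,-0.08,-0.018],[0,-0.01,0.0075,-0.0025,0,-0.08,-0.018],[0,-0.0105,0.0075,-0.0015,0,-0.08,-0.018],[0,-0.0105,0.007,-0.001,0,-0.08,-0.018],[0,-0.011,0.007,0,0,-0.08,-0.018],[0,-0.011,0.007,0.001,0,-0.08,-0.018],[0,-0.011,0.0065,0.002,0,-0.08,-0.018],[0,0,0,0,0,0,0]]

```text
clock: 12.25
position: [510.2, 204.8, 255.3]
ee_rot: [-0.24, 0.966, 0.03, 0.086]
contact_force: [0.7, 0.6, -3.8]
gripper_width: 24.4
```

```bash
cat > st.py <<'E'
from fin import *
import sys
s=log(); print(s['position'],s['joints'],s['gripper_width'],s['contact_force'])
T=R.from_quat(s['ee_rot']).as_matrix(); f=s['position']+T@f_t; a=T@a_t
print("foot",f,"dist",(f-lens)@d,"lateral",np.linalg.norm(f-lens-((f-lens)@d)*d),"angle",np.arccos(np.clip(-a@d,-1,1)))
B,M=final(float(sys.argv[1]),float(sys.argv[3]) if len(sys.argv)>3 else 0); show(B,M,n=int(sys.argv[2]))
E
python3 st.py 140 5
```

```text
[510.2145 204.8467 255.2931] [ 0.6881  0.1514 -0.2752  0.0247 -0.964  -1.7839] 24.404550251878156 [ 0.7339  0.5671 -3.8152]
foot [533.668  218.3843 221.0966] dist 189.45531697230317 lateral 48.519706488134126 angle 0.254980624498619
total dp [-0.0538  0.0232  0.0224] rv [-0.0002 -0.2543 -0.0551] per row [-0.0108  0.0046  0.0045] [-0.     -0.0509 -0.011 ]
```

Call:
drive_tool:
  moves:
    - [[0,-0.011,0.005,0.004,0,-0.05,-0.011],[0,-0.011,0.005,0.004,0,-0.05,-0.011],[0,-0.011,0.005,0.005,0,-0.05,-0.011],[0,-0.011,0.0045,0.005,0,-0.05,-0.011],[0,0,0,0,0,0,0]]

```text
clock: 12.75
position: [539.8, 238.3, 244.6]
ee_rot: [-0.256, 0.95, 0.046, 0.175]
contact_force: [0.5, -0.6, -4.1]
gripper_width: 24.8
```

```bash
python3 st.py 130 3
python3 - <<'E'
from h import *
p,_=arm.get_image('side');p2,_=arm.get_image('top')
cv2.imwrite('pics/f1.png',np.hstack([cv2.resize(p[250:430,60:300],(400,300)),cv2.resize(p2[90:270,80:320],(400,300))])[:,:,::-1])
p,_=arm.get_image('wrist');cv2.imwrite('pics/f1w.png',p[:,:,::-1])
E
```

```text
[539.8286 238.2516 244.5627] [ 0.7263  0.1502 -0.3766  0.1142 -0.6911 -1.8465] 24.793723637826357 [ 0.4854 -0.5967 -4.0869]
foot [568.05   255.0084 215.8312] dist 151.54999418356195 lateral 15.186260994233223 angle 0.0734494931993537
total dp [-0.018   0.0073  0.0158] rv [-0.0074 -0.0724 -0.014 ] per row [-0.006   0.0024  0.0053] [-0.0025 -0.0241 -0.0047]
```

View pics/f1.png

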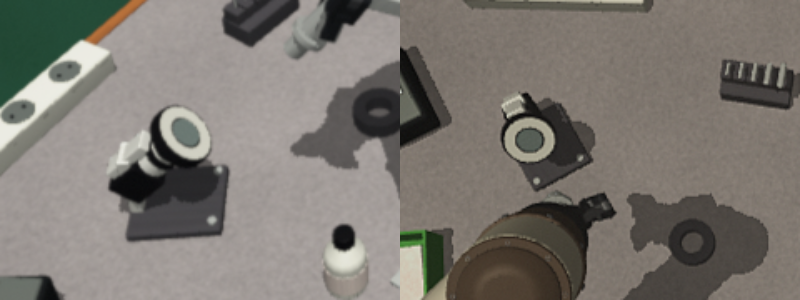

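View pics/f1w.png

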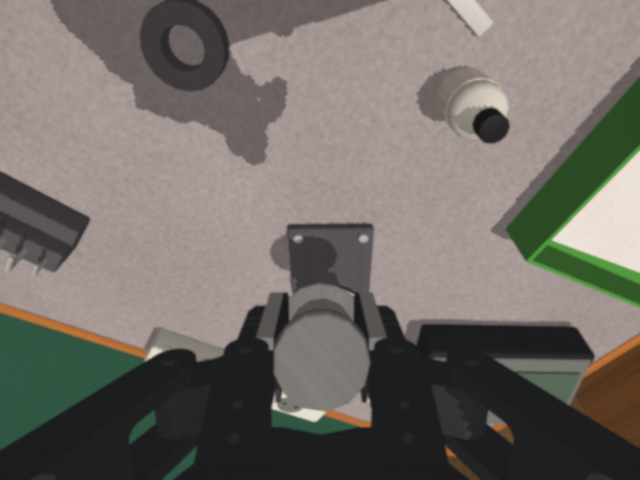

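Call:
drive_tool:
  moves:
    - [[0,-0.006,0.0025,0.0055,-0.002,-0.025,-0.005],[0,-0.006,0.0025,0.0055,-0.002,-0.024,-0.005],[0,-0.006,0.0025,0.0055,-0.002,-0.024,-0.005],[0,0,0,0,0,0,0]]

```text
clock: 13.3
position: [557.8, 255.3, 238.5]
ee_rot: [-0.26, 0.941, 0.056, 0.209]
contact_force: [0.1, -0.2, -3.9]
gripper_width: 24.7
```

```bash
python3 st.py 122 2
```

```text
[557.817  255.2825 238.4756] [ 0.7317  0.169  -0.4077  0.1556 -0.5703 -1.8773] 24.69806175058065 [ 0.1432 -0.1919 -3.8944]
foot [587.5732 273.419  212.2388] dist 130.4697292607405 lateral 3.332036574270156 angle 0.0058699914942280645
total dp [-0.0003  0.0017  0.0089] rv [-0.0031  0.0013 -0.0023] per row [-0.0002  0.0008  0.0044] [-0.0015  0.0007 -0.0012]
```

Call:
drive_tool:
  moves:
    - [[0,0,0.001,0.0045,-0.002,0,-0.001],[0,-0.001,0.001,0.005,-0.002,0,-0.001],[0,0,0,0,0,0,0],[0,0,0,0,0,0,0]]

```text
clock: 13.7
position: [561.5, 258.9, 230.3]
ee_rot: [-0.26, 0.941, 0.058, 0.208]
contact_force: [0.0, -0.2, -3.0]
gripper_width: 24.7
```

```bash
python3 st.py 120 2
python3 - <<'E'
from fin import *
s=arm.read_state(); p,dd=arm.get_image('wrist'); W=world('wrist',p,dd,s); cv2.imwrite('pics/f2w.png',p[:,:,::-1])
q=W[320:405,280:366].reshape(-1,3); c0=np.median(q,0); k=np.linalg.norm(q-c0,axis=1)<16; q=q[k]
c=q.mean(0); n=np.linalg.svd(q-c,full_matrices=False)[2][2]; n*=np.sign(n@d)
T=R.from_quat(s['ee_rot']).as_matrix()
print("top meas",c,"pred",s['position']+T@(f_t-93*a_t),"normal ang",np.arccos(n@d),len(q),s['joint_vel'])
f=c-93*n; print("foot meas",f,(f-lens)@d,np.linalg.norm(np.cross(f-lens,d)))
for nme in ('top','side'):
    p,_=arm.get_image(nme); cv2.imwrite(f'pics/f2{nme}.png',p[:,:,::-1])
E
```

```text
[561.4945 258.8879 230.3003] [ 0.7301  0.1861 -0.4058  0.1508 -0.5564 -1.8725] 24.74350133791341 [ 0.0435 -0.2399 -3.0038]
foot [591.1242 277.1111 203.9805] dist 121.13292217770311 lateral 0.6572354134012307 angle 0.004523595993876793
total dp [0.0001 0.0004 0.0012] rv [ 0.0002 -0.0011 -0.0017] per row [0.     0.0002 0.0006] [ 0.0001 -0.0005 -0.0008]
top meas [534.6179 243.0358 269.9482] pred [534.8171 243.277  269.8118] normal ang 0.018931960022534142 6757 [-0.0018  0.0067  0.0027 -0.0044 -0.0049  0.0012]
foot meas [592.1959 277.1347 205.3646] 121.45370321894544 2.323911884946467
```

View pics/f2top.png

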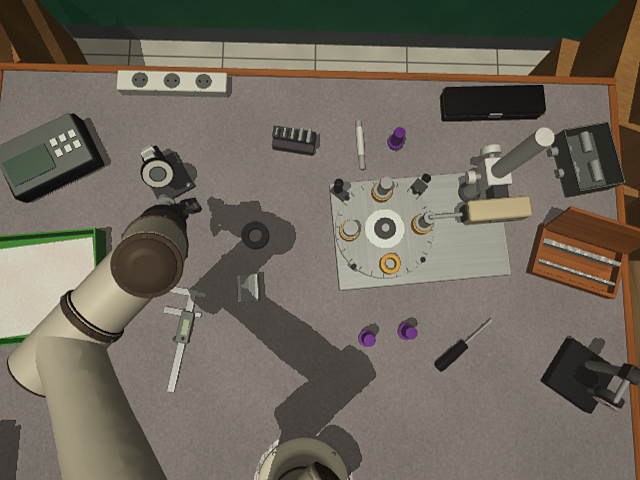

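View pics/f2side.png

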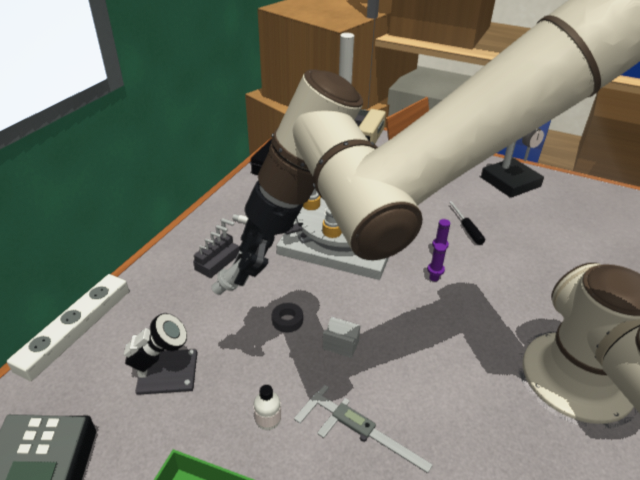

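Call:
drive_tool:
  moves:
    - [[0,0,0,0,0,0,0],[0,0,0,0,0,0,0],[0,0,0,0,0,0,0],[0,0,0,0,0,0,0],[0,0,0,0,0,0,0]]

```text
clock: 14.35
position: [561.3, 258.9, 231.0]
ee_rot: [-0.26, 0.941, 0.058, 0.208]
contact_force: [0.1, -0.2, -3.7]
gripper_width: 24.6
```

```bash
python3 st.py 120 1 && python3 -c "
from bench import arm
print(arm.read_state()['joint_vel'].round(4)); print(arm.job_done())"
```

```text
[561.3082 258.8996 230.9793] [ 0.7304  0.1848 -0.4059  0.1509 -0.5565 -1.8725] 24.572740618356384 [ 0.1273 -0.2256 -3.7307]
foot [590.9547 277.1476 204.6955] dist 121.72794279906938 lateral 0.9442115838222207 angle 0.004380563980498904
total dp [0.0002 0.0003 0.0019] rv [ 0.0005 -0.     -0.0015] per row [0.0002 0.0003 0.0019] [ 0.0005 -0.     -0.0015]
[ 0.0002 -0.0014 -0.0027 -0.0005 -0.001  -0.0001]
the job is handed in; nothing more can be done
None
```

I turned the table a quarter turn clockwise by its crank. I then gripped the measured spindle at the take-out place with the tool tilted 0.35 rad, because a straight grip could not have reached the final pose. I drew it up, tipped it over and handed the job in at 14.35 s with it held in front of the inspection camera; no verdict was reported.

**Table:** the crank position gave 1.568 rad before I let go. The last top picture still shows the crank at the next detent, the take-out nest empty and the other three pieces in their nests.

**Spindle:** these are the last checks of the held spindle, against the required ranges.

| | From the arm's pose | Separate wrist depth reading | Required |
|---|---|---|---|
| Foot's distance from the lens | 121.7 mm | 121.5 mm | 80–160 mm |
| Foot's distance from the optical axis | 0.9 mm | 2.3 mm | within 25 mm each way |
| Angle to the optical axis | 0.004 rad | 0.019 rad | below 0.27 rad |
| Foot's height above the bench | 205 mm | 205 mm | above 140 mm |

The joints were practically at rest (below 0.003 rad/s), with the jaws still gripping at 24.6 mm opening.

**Off plan:** while closing on the crank, the gripper drifted about 10 mm and turned the table about 0.07 rad the wrong way before I drove it clockwise. No check failed. In the pictures nothing on the bench had visibly moved, and the probe and camera were not touched as far as I could see.

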